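# Slide the red paint pan under the keeper's sprung flap

### The arm

A 7-joint arm with a two-finger parallel gripper is mounted at the origin on the work surface. World frame = base frame: x ahead of the robot, y to its left, z up, the work surface at z = 0. Lengths are in m, angles in rad, forces in N, time in s.
With the tool pointing down it reaches from about 0.4 to 0.875 m from the base axis. Payload 19.3 kg.
Tool frame: the origin (TCP) lies at the very end of the fingers, on their centre line; the grasp point (between the pads) lies behind it (arm.grasp_offset is the z of the grasp point in the tool frame, in m); z points along the fingers, y is the direction in which the jaws open and shut (so a half turn about z gives the same grasp; the last joint's range is limited). The gripper opens to 85 mm and grips with 20 to 120 N. Pads are 22 mm wide; open, the fingers measure 114 mm over their backs; the gripper's body (76 mm by 85 mm) begins 54 mm behind the grasp point. The pads swing forward as they close: fully open they stand 13 mm farther back than shut.
Start: joints at [1.268, 0.521, -0.036, 1.599, 0.021, 1.021, -0.113], TCP at [0.144, -0.608, 0.231] pointing down, gripper open.
Joint ranges: [-2.91, 2.91], [-0.3, 2.13], [-1.5, 1.42], [0.17, 2.43], [-1.26, 4.41], [0.16, 1.93], [-2.52, 2.52]. Speed limits (rad/s): [1.89, 1.89, 2.39, 2.39, 3.01, 3.01, 3.01].

### API

Orientations are given as a rotation vector (axis times angle).
In Python, from station import arm gives the robot as it stands. The module is installed in compiled form; this text tells all that it offers.
- The arm moves only by the tool send_rows, never from a script. Its argument "targets" is a list that holds one entry, the list of rows, each a list of 4 numbers: the shift along the tool's x, y, z in mm, then the turn about the tool's z in degrees. A call has 1 to 20 rows; each row shifts and turns the commanded pose from where the row before left it, along the tool's axes as they then stand; what a row does not reach is not made up. A row lasts 1/12 s, in which the tool goes at most 41.7 mm and 7.16 degrees, less where a joint would pass 70% of its speed; a pose out of reach is approached as far as the arm can. A call with a gripper value outside its range is refused whole. "jaw" is the closure, from -1 (fully open) to 1 (shut), so that 0 is half open, set as the call begins (left out, the last holds). The fingers move at their own pace and stop on an object; the grip force is fixed at half the most. Time passes only in rows, so rows that do not move let the fingers close. It gives the time, the measured TCP pose, the force and the opening at its end, in the units of the state.
- arm.observe(): the state, without advancing time (a new reading comes with each control period).
- arm.get_image(name): name is "side" or "top"; returns the picture (420x560x3 uint8, red, green, blue); there is no depth.
- arm.camera_params(name): a dict with "mtx" (3x3 intrinsics, pixels), "extrinsics" (4x4, takes a point from world to camera coordinates). Camera axes: x right, y up, looking along -z (the intrinsics and any distortion apply to the point x, -y, -z); pixel columns grow to the right and rows downward; lengths in m; the calibration is good to about 2 mm. A picture is of the moment at which its call begins. camera_params takes no time and is no camera call.
- arm.hand_in(): hands the job in, once; it reports no verdict.
The state is a dict: "clock": time; "joint_positions": joint angles; "joint_vel": joint speeds; "effort": joint torques, N m; "eef_pos": TCP position; "eef_rot": TCP orientation; "ft_force": force on the tool from outside, world axes, zero at the start; "moment": the same for the moment, N m; "finger_gap": opening from 0.0 (shut) to 1.0 (fully open).
Only numpy, scipy, OpenCV 4.12 (cv2) and the standard library are available. Lean on these libraries where they do the work, as an engineer would, in place of code of your own. Each camera call takes 0.05 s, during which the arm holds its last target.

### The job

Put the red paint pan away in its keeper without picking it up: with one fingertip press the orange paddle in to hold the sprung flap open, and while it is held, push the pan along the runway with the other fingertip until it is fully home against the bay's end wall. Then let the flap spring shut behind it and move clear. Keep the flap from knocking or coming down on the pan, keep the pan flat on the runway, and leave everything else on the bench where it stands.

Things in the scene. Friction and masses are not known exactly. Their poses are not given: they have to be found in the camera images.
- keeper: Pan keeper, fixed: a runway (keeper x -175 to 0 mm) into a bay (x 0 to 70) under a clear flap with blue frame. Origin on the bench under the mouth's centre; +x into the bay, +y to the orange paddle's side, z up. All mm below are in this frame. Wooden floor top z 4. Channel y -27 to 27, open above for x < 0. Left wall y 27-33, full length, 32 tall, hinge rod (radius 3) on it at y 33, z 36.
- flap (a joint): Angle of the sprung flap, rad: 0 shut, 0.5 fully open (stop). Rod, paddle and cover turn as one. Pressing the paddle towards -y lifts the cover and its tongue; the tongue clears the pan from about 0.33, 0.4 to 0.45 is ample. It takes about 2 N at the paddle's lower edge to start and 5 N to hold open; let go, it springs shut at once.
- paddle_edge (a point): Middle (keeper x -85) of the bead, radius 3 mm, along the lower edge of the orange paddle: a plate 180 long (x -175 to 5), 4 thick, outside the left wall, hanging 30 mm down from the hinge axis (y 33, z 36), splayed outward by (0.6 - flap angle) rad. Flap shut: y 50, z 11; at 0.45: y 37.5, z 6. A fingertip presses its outer (+y) side and can slide along it.
- pan: Loose red paint pan, 0.15 kg, on the runway before the shut flap: white metal body 60 (x) by 50 (y) by 18 mm tall, red cake on top; behind it (-x) a flat tab ending in an upright push plate. Origin at the underside of the body's centre; axes along the keeper's within 2 degrees. Fully home when its front meets the end wall: origin at keeper x 40, push plate's rear face at x -24, outside the mouth.
- pan_tab (a point): Centre of the rear face of the pan's upright push plate, 64 mm behind and 7 mm to the +y side of the pan's origin, 8 mm above its underside. The plate is 30 mm wide (pan y -8 to 22), 16 mm tall and 4 mm thick; push its rear face towards +x.
- spare_yellow: Bystander: spare pan of the same shape with a yellow cake, on the bench on the keeper's -y side. Leave it.
- spare_green: Bystander: spare pan with a green cake, on the bench on the keeper's -y side. Leave it.
- blue_bottle: Bystander: blue paint bottle, radius 30, 150 tall, origin under its foot.
- spray_can: Bystander: aluminium spray can, radius 32.5, 190 tall, origin under its foot.
- mug: Bystander: white mug, rim radius 40, 90 tall, origin under its foot.
- brush: Bystander: brush 170 mm long, lying on the bench.
- ochre_jar: Bystander: yellow jar with a black cap, radius 28, 60 tall, origin under its foot.
- stop (a point): Middle of the end wall's face, against which the pan is fully home: keeper x 70, y 0, z 16. The end wall and the bay's right wall (y -33 to -27) are 32 mm tall; the runway's right side is a curb 10 mm tall.
- tongue (a point): Middle of the lower edge of the blue tongue on the flap's cover, 76 by 66 mm, fixed to the rod: keeper x 0 to 76, y 33 to -33, level at z 36 to 41 when shut. A blue tongue 4 mm thick (x 0 to 4, y -12 to -31) hangs from its front edge to z 9 and blocks the right of the mouth; once the pan is home it drops behind the pan's body, beside the tab.

How it is judged:
On the way, in this order (a step that is already met when the one before it is completed fails the run):
1. a fingertip holds the flap open by its paddle while the pan is still outside (value of joint flap above 0.25 rad and contact force between the fingers and flap above 0.2 N and x of pan in the frame of keeper below -0.028 m), for 0.2 s.
2. the pan is pushed in under the flap while a fingertip still holds it open (value of joint flap above 0.25 rad and contact force between the fingers and flap above 0.2 N and x of pan in the frame of keeper between -0.015 and 0.036 m), for 0.1 s.
At the end, for the whole second after the job is handed in: The red pan lies flat and still on the keeper's floor, within 4 mm of the end wall, and the flap is shut behind it (under 0.04 rad) (x of pan in the frame of keeper above 0.036 m and value of joint flap below 0.04 rad and linear speed of pan below 0.01 m/s and angle between pan's own z axis and vertical below 0.05 rad and z of pan in the frame of keeper between 0.001 and 0.007 m); the robot touches nothing.
It fails at once if the pan is lifted more than 8 mm off the runway or tipped by more than 0.25 rad (z of pan in the frame of keeper above 0.012 m or angle between pan's own z axis and vertical above 0.25 rad).
It fails at once if the flap knocks or comes down on the pan (over 3 N) (contact force between flap and pan above 3 N).
It fails at once if another thing on the bench is moved by more than 20 mm (distance of any of spare_yellow, spare_green, blue_bottle, spray_can, mug, brush, ochre_jar from where it was at the start of the episode above 0.02 m).
It also fails if it takes over 43 s, if anything falls off the work surface, if the arm or the gripper's body presses on something with over 40 N, if the wrist force passes 120 N, or if a joint passes its speed limit or range.

## Working session

There is one attempt and no reset: what is moved stays moved. The work goes in short steps, Python scripts to look and compute and a tool call to move; the robot and the scene stay as the last step left them, time stands still between calls to the robot, and variables do not carry over. Pictures are saved under pics/ and viewed, and the job is handed in when it is done.

Besides the shell and the picture viewer there is one more tool, called by a JSON object that holds its "name" and its "arguments", one argument or row to a line. send_rows: Moves the arm, as the interface text tells. Its arguments: {"type":"object","properties":{"targets":{"type":"array"},"jaw":{"type":"number"}},"required":["targets"]}

```bash
mkdir -p pics; python3 - <<'E'
from station import arm
import cv2
for n in("side","top"):
    im=arm.get_image(n); cv2.imwrite(f"pics/{n}0.png",im[:,:,::-1])
    p=arm.camera_params(n); print(n,p)
print(arm.observe(), arm.grasp_offset)
E
```

```text
side {'mtx': array([[487.21082311,   0.        , 270.95819333],
       [  0.        , 487.21082311, 210.07694651],
       [  0.        ,   0.        ,   1.        ]]), 'extrinsics': array([[ 0.99305356, -0.11756197,  0.00487869, -0.57289932],
       [ 0.06288666,  0.56533875,  0.82245813, -0.07317433],
       [-0.09944791, -0.81643817,  0.56880474, -1.28198778],
       [ 0.        ,  0.        ,  0.        ,  1.        ]])}
top {'mtx': array([[388.55526377,   0.        , 286.33195836],
       [  0.        , 388.55526377, 210.77905548],
       [  0.        ,   0.        ,   1.        ]]), 'extrinsics': array([[ 0.024741  , -0.99923973,  0.03013034, -0.06711142],
       [ 0.98957511,  0.02875686,  0.14111748, -0.57908845],
       [-0.14187665,  0.02632485,  0.98953424, -0.89932125],
       [ 0.        ,  0.        ,  0.        ,  1.        ]])}
{'clock': 0.1, 'joint_positions': array([ 1.26776703,  0.52195574, -0.03631444,  1.59994843,  0.0211997 ,
        1.02108381, -0.1127895 ]), 'joint_vel': array([-0.00152982, -0.00221596, -0.00043886, -0.00322367, -0.00024224,
        0.00027531, -0.00010564]), 'effort': array([ 5.51670324e-03, -9.28485203e+01,  1.98457226e+00, -3.70530653e+01,
        1.80556637e-02,  5.31494385e-03,  1.92547111e-05]), 'eef_pos': array([ 0.14409862, -0.60785589,  0.23078352]), 'eef_rot': array([-3.11934569e+00, -3.64768049e-01,  3.02649508e-04]), 'ft_force': array([ 0.12361541,  0.05879482, -0.44864926]), 'moment': array([-0.01711526,  0.01764517,  0.02202394]), 'finger_gap': 0.9993504140291423} -0.0187
```

View pics/side0.png

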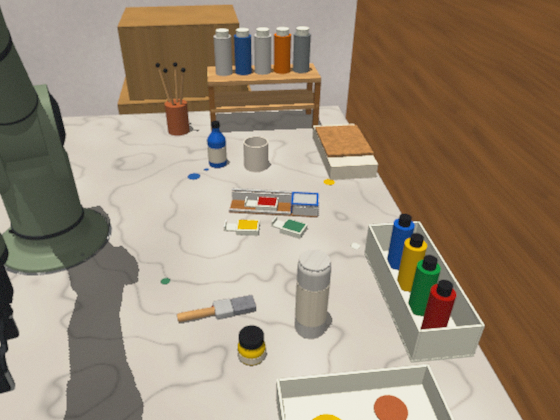

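View pics/top0.png

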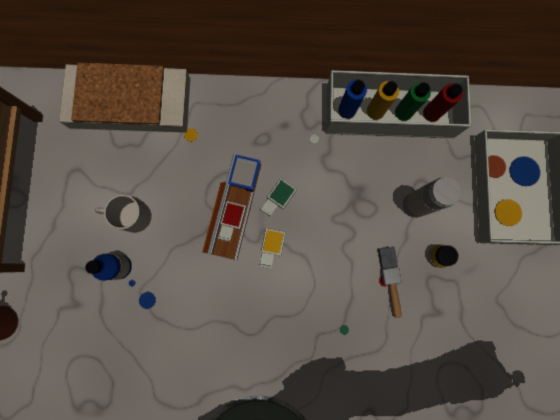

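```bash
cat > h.py <<'E'
import numpy as np, cv2
from station import arm
def P(n):
    p=arm.camera_params(n); return p["mtx"],p["extrinsics"]
def proj(n,X):
    K,E=P(n); X=np.atleast_2d(X); c=X@E[:3,:3].T+E[:3,3]; q=np.c_[c[:,0],-c[:,1],-c[:,2]]@K.T
    return q[:,:2]/q[:,2:]
def ray(n,u):
    K,E=P(n); u=np.atleast_2d(u); d=np.c_[u,np.ones(len(u))]@np.linalg.inv(K).T
    d=d*[1,-1,-1]; R=E[:3,:3]; return -R.T@E[:3,3], d@R
def onz(n,u,z):
    o,d=ray(n,u); t=(z-o[2])/d[:,2]; return o+d*t[:,None]
def crop(src,x0,y0,x1,y1,s,out):
    im=cv2.imread(src)[y0:y1,x0:x1]; cv2.imwrite(out,cv2.resize(im,None,fx=s,fy=s,interpolation=cv2.INTER_CUBIC))
E
python3 - <<'E'
from h import *
crop("pics/top0.png",190,140,310,280,4,"pics/t0c.png")
crop("pics/side0.png",215,175,335,245,6,"pics/s0c.png")
E
```

```text
(no output)
```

View pics/t0c.png

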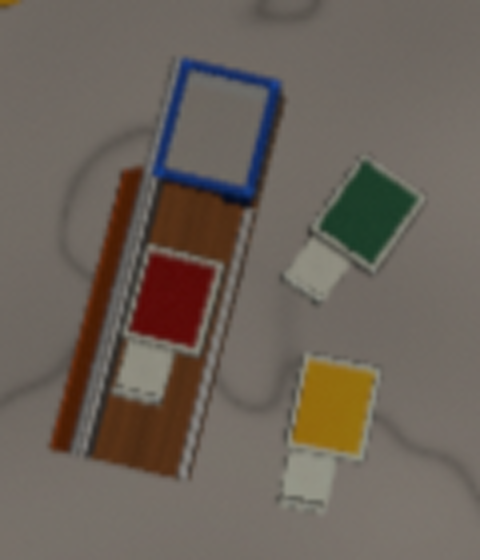

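View pics/s0c.png

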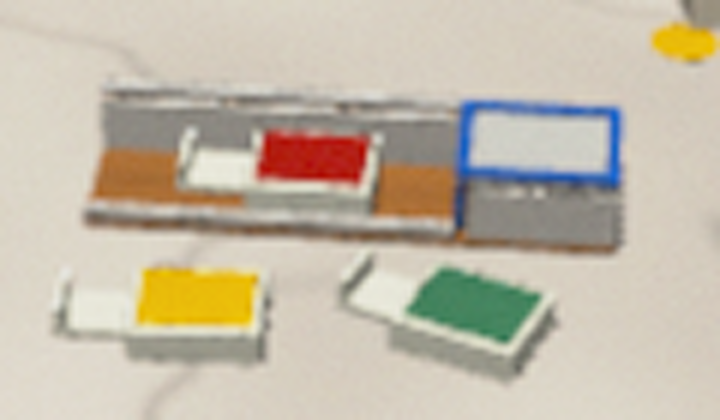

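```bash
cat > meas.py <<'E'
from h import *
from scipy.optimize import least_squares
def comp(m,seed=None):
    n,l,s,c=cv2.connectedComponentsWithStats(m.astype(np.uint8)); 
    return n,l,s,c
def quad(n,im,kind,roi):
    x0,y0,x1,y1=roi; s=8
    sub=cv2.resize(im[y0:y1,x0:x1],None,fx=s,fy=s,interpolation=cv2.INTER_CUBIC)
    h=cv2.cvtColor(sub,cv2.COLOR_BGR2HSV)
    if kind=="blue": m=cv2.inRange(h,(105,130,60),(130,255,255))
    if kind=="red": m=cv2.inRange(h,(0,150,60),(6,255,255))|cv2.inRange(h,(172,150,60),(180,255,255))
    if kind=="orange": m=cv2.inRange(h,(3,190,40),(14,255,255))
    cs,_=cv2.findContours(m,cv2.RETR_EXTERNAL,cv2.CHAIN_APPROX_NONE)
    c=cv2.convexHull(max(cs,key=cv2.contourArea))
    for e in np.arange(.01,.15,.005):
        q=cv2.approxPolyDP(c,e*cv2.arcLength(c,True),True)
        if len(q)<=4: break
    return (q[:,0]+.5)/s-.5+[x0,y0], cv2.contourArea(c)/s/s, cv2.minAreaRect(c)
E
python3 - <<'E'
from meas import *
T=cv2.imread("pics/top0.png"); S=cv2.imread("pics/side0.png")
rt=(190,140,310,280); rs=(215,175,335,245)
for n,im,r in(("top",T,rt),("side",S,rs)):
    for k,z in(("blue",.041),("red",.024)):
        q,a,_=quad(n,im,k,r); X=onz(n,q,z); print(n,k,np.round(q,1).tolist(),round(a,1)); print(np.round(X*1000,1).tolist(), np.round(X.mean(0)*1000,1)); 
        print([round(float(np.linalg.norm(X[i]-X[(i+1)%len(X)])*1000),1) for i in range(len(X))])
q,a,_=quad("top",T,"orange",(195,175,235,260)); print(q,np.round(onz("top",q,.02)*1000,1))
E
```

```text
top blue [[235.8, 154.6], [259.2, 160.4], [251.9, 189.2], [227.9, 182.9]] 777.8
[[717.3, 76.6, 41.0], [704.3, 18.5, 41.0], [631.6, 33.6, 41.0], [645.3, 92.6, 41.0]] [674.6  55.3  41. ]
[59.5, 74.2, 60.5, 73.7]
top red [[227.8, 203.3], [242.7, 207.1], [237.4, 225.8], [222.3, 221.6]] 325.2
[[597.7, 92.7, 24.0], [589.4, 55.8, 24.0], [542.7, 66.7, 24.0], [552.1, 104.1, 24.0]] [570.4  79.8  24. ]
[37.8, 48.0, 38.5, 47.0]
side blue [[291.8, 192.2], [316.9, 192.7], [317.6, 204.8], [291.8, 204.1]] 336.6
[[647.3, 88.4, 41.0], [718.4, 77.9, 41.0], [708.0, 16.7, 41.0], [638.0, 28.2, 41.0]] [677.9  52.8  41. ]
[71.8, 62.0, 70.9, 60.9]
side red [[258.8, 197.3], [275.4, 197.8], [274.4, 204.2], [258.3, 203.9]] 125.3
[[553.2, 98.0, 24.0], [600.4, 90.1, 24.0], [593.5, 57.9, 24.0], [548.4, 64.2, 24.0]] [573.9  77.6  24. ]
[47.9, 33.0, 45.5, 34.2]
[[223.8125 182.3125]
 [206.4375 250.8125]
 [203.4375 251.4375]
 [220.1875 184.1875]] [[651.  105.6  20. ]
 [480.  139.6  20. ]
 [478.3 146.7  20. ]
 [646.  114.4  20. ]]
```

```bash
python3 - <<'E'
from h import *
crop("pics/top0.png",195,200,260,270,8,"pics/t0d.png")
crop("pics/top0.png",200,145,270,205,8,"pics/t0e.png")
E
```

```text
(no output)
```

View pics/t0d.png

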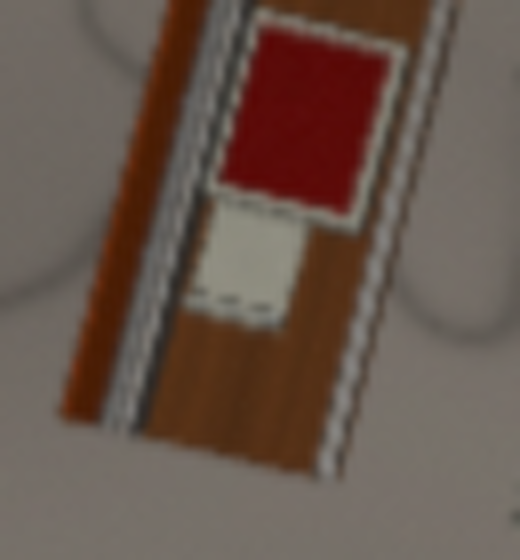

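View pics/t0e.png

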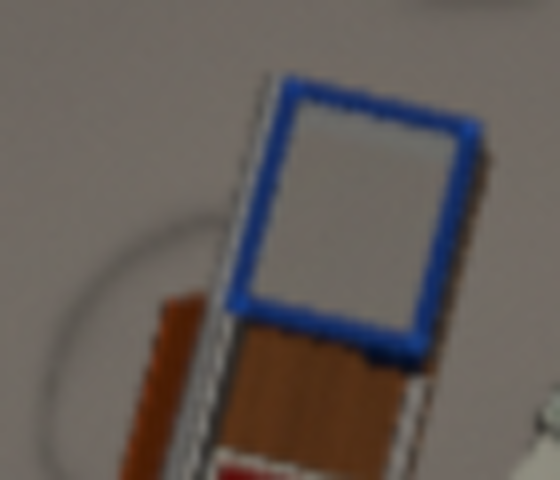

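```bash
python3 - <<'E'
from h import *
def d(x,y): return [195+(x+.5)/8-.5,200+(y+.5)/8-.5]
def e(x,y): return [200+(x+.5)/8-.5,145+(y+.5)/8-.5]
pts=[("curb near",d(340,478),10,(-175,-33)),("wall near in",d(137,432),32,(-175,27)),("wall near out",d(104,425),32,(-175,33)),("padd near",d(60,415),9,(-175,53)),("padd far",e(165,300),9,(5,53)),
("floor near R",d(318,475),4,(-175,-27)),
("cov FL",e(285,75),41,(76,33)),("cov FR",e(483,122),41,(76,-33)),("cov NR",e(425,350),41,(0,-33)),("cov NL",e(228,308),41,(0,33)),("curb far",e(430,378),10,(0,-33))]
W=[];K=[]
for n,u,z,k in pts:
    X=onz("top",[u],z/1000)[0]*1000; W.append(X[:2]);K.append(k)
W=np.array(W);K=np.array(K,float)
def fit(W,K):
    a=W.mean(0);b=K.mean(0);H=(K-b).T@(W-a);U,_,V=np.linalg.svd(H);R=V.T@U.T
    return R,a-R@b
R,t=fit(W,K); print(np.degrees(np.arctan2(R[1,0],R[0,0])),t)
for p,w,k in zip(pts,W,K): print(p[0],np.round(w,1),np.round(R.T@(w-t)-k,1))
from meas import *
T=cv2.imread("pics/top0.png"); S=cv2.imread("pics/side0.png")
for n,im,r in(("top",T,(190,140,310,280)),("side",S,(215,175,335,245))):
    for k,z in(("blue",41),("red",24),("red",22)):
        q,_,_=quad(n,im,k,r); X=onz(n,q,z/1000)[:,:2]*1000; print(n,k,np.round((X-t)@R,1).tolist(),np.round((X.mean(0)-t)@R,1))
tb=[d(185,305),d(278,328)]; X=onz("top",tb,.020)[:,:2]*1000; print("tab top rear",(X-t)@R)
pb=[d(208,192),d(355,228),d(408,45),d(258,10)];X=onz("top",pb,.022)[:,:2]*1000; print("pan",np.round((X-t)@R,1),((X-t)@R).mean(0))
E
```

```text
-11.939074495289468 [638.78987958  63.36327979]
curb near [461.5  65.5] [ 1.1 -1.6]
wall near in [473.4 124.6] [ 0.5 -1.3]
wall near out [475.2 134.6] [0.2 2.8]
padd near [478.6 152.1] [-0.1  0.7]
padd far [653.7 116.3] [-1.3  1.8]
floor near R [462.4  72.9] [ 0.4 -0.2]
cov FL [718.8  78.2] [-0.8 -2. ]
cov FR [705.9  16.7] [-0.7  1.2]
cov NR [633.8  31.9] [1.6 1.2]
cov NL [645.   92.3] [ 0.1 -3.4]
curb far [631.1  31.9] [-1.   0.7]
top blue [[74.0, 29.1], [73.3, -30.3], [-0.9, -30.6], [0.3, 30.0]] [36.7 -0.5]
top red [[-46.3, 20.2], [-46.8, -17.6], [-94.8, -16.6], [-93.3, 21.9]] [-70.3   2. ]
top red [[-46.0, 20.5], [-46.5, -17.4], [-94.6, -16.4], [-93.1, 22.2]] [-70.1   2.3]
side blue [[3.2, 26.3], [74.9, 30.7], [77.4, -31.3], [6.5, -34.6]] [40.5 -2.3]
side red [[-90.9, 16.2], [-43.1, 18.3], [-43.2, -14.7], [-88.6, -17.9]] [-66.4   0.5]
side red [[-91.3, 19.2], [-43.3, 21.3], [-43.4, -11.8], [-88.9, -15.0]] [-66.7   3.5]
tab top rear [[-133.93296317   23.39695467]
 [-134.13807427   -5.875333  ]]
pan [[-98.9  25.1]
 [-99.1 -21.3]
 [-40.3 -23.1]
 [-40.6  24.5]] [-69.71036661   1.30400953]
```

```bash
cat >> h.py <<'E'
from scipy.spatial.transform import Rotation as Ro
YAW=np.radians(-11.9); KR=np.array([[np.cos(YAW),-np.sin(YAW)],[np.sin(YAW),np.cos(YAW)]]); KT=np.array([638.8,63.4])
def k2w(k): return KR@np.array(k,float)+KT
def w2k(w): return KR.T@(np.array(w,float)-KT)
def status(goal=None,show=True):
    s=arm.observe(); R=Ro.from_rotvec(s["eef_rot"]).as_matrix(); p=s["eef_pos"]*1000
    print("t",round(s["clock"],2),"tcp",p.round(1),"kp",w2k(p[:2]).round(1),"gap",round(s["finger_gap"],3),"F",s["ft_force"].round(1),"Fk",(KR.T@s["ft_force"][:2]).round(1))
    print("toolx",R[:,0].round(3),"y",R[:,1].round(3),"z",R[:,2].round(3),"q",s["joint_positions"].round(2))
    ky=KR[:,1]; a=np.degrees(np.arctan2(R[0,1]*-1*0+R[1,1],R[0,1])-np.arctan2(ky[1],ky[0])); print("tool y vs keeper y deg (world ccw)",a.round(2))
    if goal is not None: print("need tool mm",(R.T@(np.array(goal)-p)).round(1))
E
python3 - <<'E'
from h import *
g=k2w([-150,38]); print(g); status([*g,231]); status([420,-250,231])
for n,u,z in(("can top",(443,193),.19),("jar",(446,256),.06),("bottle",(98,267),.15),("mug",(127,212),.0)): print(n,onz("top",[u],z)*1000)
E
```

```text
[499.85941128 131.51396924]
t 0.1 tcp [ 144.1 -607.9  230.8] kp [-345.7 -758.8] gap 0.999 F [ 0.1  0.1 -0.4] Fk [0.1 0.1]
toolx [ 0.973  0.231 -0.   ] y [ 0.231 -0.973 -0.001] z [-0.     0.001 -1.   ] q [ 1.27  0.52 -0.04  1.6   0.02  1.02 -0.11]
tool y vs keeper y deg (world ccw) -154.76
need tool mm [ 5.167e+02 -6.373e+02  4.000e-01]
t 0.1 tcp [ 144.1 -607.9  230.8] kp [-345.7 -758.8] gap 0.999 F [ 0.1  0.1 -0.4] Fk [0.1 0.1]
toolx [ 0.973  0.231 -0.   ] y [ 0.231 -0.973 -0.001] z [-0.     0.001 -1.   ] q [ 1.27  0.52 -0.04  1.6   0.02  1.02 -0.11]
tool y vs keeper y deg (world ccw) -154.76
need tool mm [ 351.  -284.5    0. ]
can top [[ 606.22757114 -372.10491665  190.        ]]
jar [[ 481.02737904 -431.6021401    60.        ]]
bottle [[436.4279415  338.11603071 150.        ]]
mug [[572.06044909 345.63310908   0.        ]]
```

{"name": "send_rows", "arguments": {
  "targets": [
    [[0, 0, 0, 6.3], [0, 0, 0, 6.3], [0, 0, 0, 6.3], [0, 0, 0, 6.34]]
  ],
  "jaw": 0.15
}}

```text
clock: 0.43
eef_pos: [0.1441, -0.608, 0.231]
eef_rot: [-3.123, 0.334, 0.0]
ft_force: [-0.9, 0.4, 0.1]
finger_gap: 0.453
```

```bash
python3 - <<'E'
from h import *
g=k2w([-150,38]); status([*g,231]); status([420,-250,231])
E
```

```text
t 0.43 tcp [ 144.1 -608.   231. ] kp [-345.7 -759. ] gap 0.453 F [-0.9  0.4  0.1] Fk [-0.9  0.2]
toolx [ 0.977 -0.212 -0.   ] y [-0.212 -0.977 -0.001] z [-0.     0.001 -1.   ] q [ 1.19  0.52  0.07  1.6  -0.04  1.02 -0.5 ]
tool y vs keeper y deg (world ccw) -180.32
need tool mm [ 1.912e+02 -7.980e+02  4.000e-01]
t 0.43 tcp [ 144.1 -608.   231. ] kp [-345.7 -759. ] gap 0.453 F [-0.9  0.4  0.1] Fk [-0.9  0.2]
toolx [ 0.977 -0.212 -0.   ] y [-0.212 -0.977 -0.001] z [-0.     0.001 -1.   ] q [ 1.19  0.52  0.07  1.6  -0.04  1.02 -0.5 ]
tool y vs keeper y deg (world ccw) -180.32
need tool mm [ 1.939e+02 -4.083e+02  1.000e-01]
```

{"name": "send_rows", "arguments": {
  "targets": [
    [[12, -24, 0, 0], [12, -24, 0, 0], [12, -24, 0, 0], [12, -24, 0, 0], [12, -24, 0, 0], [12, -24, 0, 0], [12, -24, 0, 0], [12, -24, 0, 0], [12, -24, 0, 0], [12, -24, 0, 0], [12, -24, 0, 0], [12, -24, 0, 0], [12, -24, 0, 0], [12, -24, 0, 0], [12, -24, 0, 0], [12, -24, 0, 0], [2, -24, 0, 0]]
  ]
}}

```text
clock: 1.85
eef_pos: [0.4198, -0.2477, 0.2311]
eef_rot: [-3.125, 0.324, -0.001]
ft_force: [0.2, 0.1, 0.1]
finger_gap: 0.42
```

```bash
python3 - <<'E'
from h import *
g=k2w([-150,38]); status([*g,140])
E
```

```text
t 1.85 tcp [ 419.8 -247.7  231.1] kp [-150.2 -349.5] gap 0.42 F [0.2 0.1 0.1] Fk [0.1 0.1]
toolx [ 0.979 -0.205  0.   ] y [-0.205 -0.979 -0.   ] z [ 0.  0. -1.] q [ 0.47  0.3  -0.08  1.95  0.03  0.89 -1.4 ]
tool y vs keeper y deg (world ccw) -179.96
need tool mm [   0.4 -387.5   91.2]
```

{"name": "send_rows", "arguments": {
  "targets": [
    [[0, -25, 5, 0], [0, -25, 5, 0], [0, -25, 5, 0], [0, -25, 5, 0], [0, -25, 5, 0], [0, -25, 5, 0], [0, -25, 5, 0], [0, -25, 5, 0], [0, -25, 5, 0], [0, -25, 5, 0], [0, -25, 5, 0], [0, -25, 5, 0], [0, -25, 5, 0], [0, -25, 5, 0], [0, -25, 5, 0], [0, -12.5, 15, 0], [0, 0, 10, 0], [0, 0, 0, 0]]
  ]
}}

```text
clock: 3.35
eef_pos: [0.4969, 0.1302, 0.1293]
eef_rot: [3.124, -0.324, -0.005]
ft_force: [-0.6, -0.8, 0.0]
finger_gap: 0.422
```

```bash
python3 - <<'E'
from h import *
g=k2w([-150,38]); status([*g,140])
for n in("side","top"):
    cv2.imwrite(f"pics/{n}1.png",arm.get_image(n)[:,:,::-1])
crop("pics/top1.png",180,140,310,300,4,"pics/t1c.png")
crop("pics/side1.png",200,130,340,240,5,"pics/s1c.png")
E
```

```text
t 3.35 tcp [496.9 130.2 129.3] kp [-152.7   36.1] gap 0.422 F [-0.6 -0.8  0. ] Fk [-0.4 -0.9]
toolx [ 0.979 -0.205 -0.003] y [-0.205 -0.979  0.002] z [-0.003 -0.001 -1.   ] q [-0.23  0.5  -0.18  1.97  0.14  0.69 -2.28]
tool y vs keeper y deg (world ccw) -179.93
need tool mm [  2.6  -1.8 -10.7]
```

View pics/t1c.png

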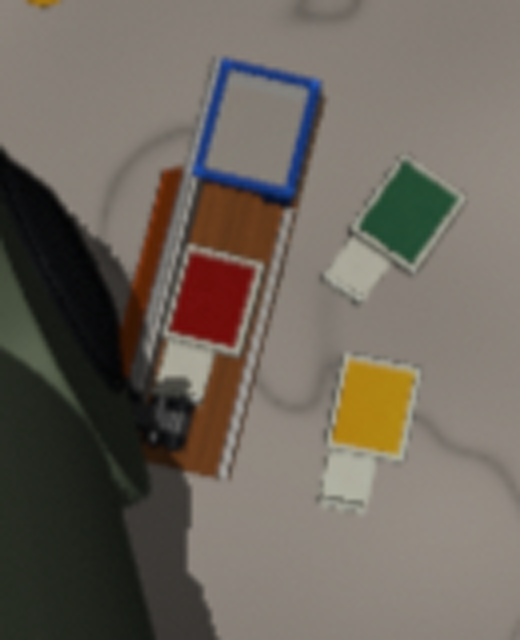

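View pics/s1c.png

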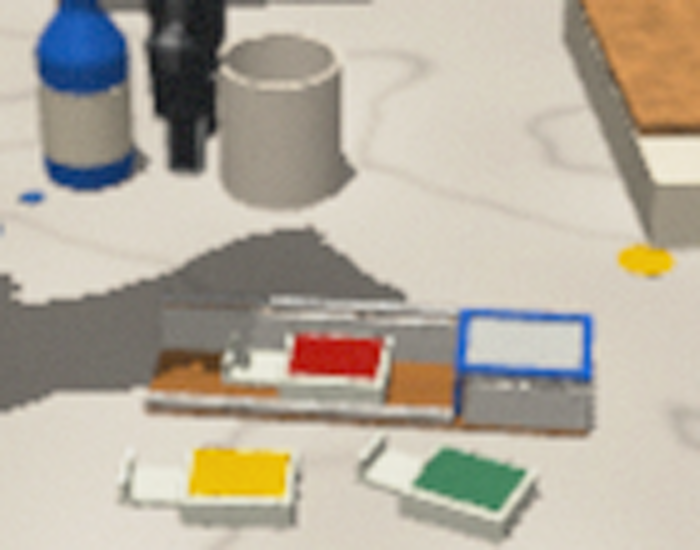

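```bash
python3 - <<'E'
from h import *
crop("pics/side1.png",222,130,252,172,14,"pics/s1d.png")
s=arm.observe(); R=Ro.from_rotvec(s["eef_rot"]).as_matrix(); p=s["eef_pos"]
for y in(-25,-18,18,25,32):
  for x in (-11,0,11):print(y,x,proj("side",p+R@[x/1000,y/1000,0]).round(1), proj("side",p+R@[x/1000,y/1000,-.008]).round(1))
E
```

```text
-25 -11 [[235.1 155.9]] [[235.  153.4]]
-25 0 [[238.9 156.1]] [[238.8 153.6]]
-25 11 [[242.8 156.3]] [[242.7 153.8]]
-18 -11 [[234.7 157.1]] [[234.6 154.6]]
-18 0 [[238.6 157.3]] [[238.5 154.8]]
-18 11 [[242.4 157.5]] [[242.3 155. ]]
18 -11 [[232.7 163.3]] [[232.6 160.7]]
18 0 [[236.7 163.5]] [[236.6 160.9]]
18 11 [[240.6 163.7]] [[240.5 161.1]]
25 -11 [[232.3 164.5]] [[232.2 162. ]]
25 0 [[236.3 164.7]] [[236.2 162.2]]
25 11 [[240.3 164.9]] [[240.2 162.4]]
32 -11 [[232.  165.8]] [[231.8 163.2]]
32 0 [[235.9 166. ]] [[235.8 163.4]]
32 11 [[239.9 166.2]] [[239.8 163.6]]
```

View pics/s1d.png

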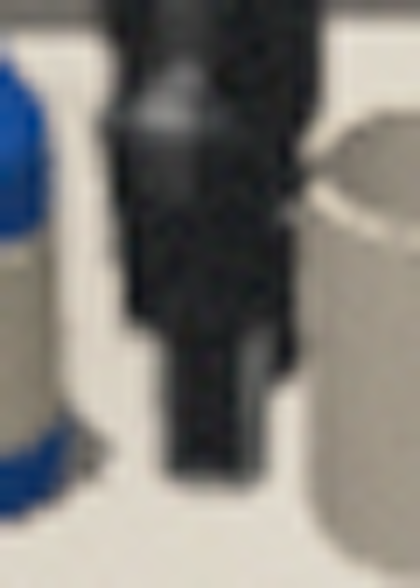

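{"name": "send_rows", "arguments": {
  "targets": [
    [[2, -3.5, 15, 0], [0, 0, 15, 0], [0, 0, 15, 0], [0, 0, 15, 0], [0, 0, 8, 0], [0, 0, 0, 0], [0, 0, 0, 0]]
  ]
}}

```text
clock: 4.03
eef_pos: [0.501, 0.1328, 0.0638]
eef_rot: [3.124, -0.327, 0.0]
ft_force: [-0.2, -0.4, 0.4]
finger_gap: 0.427
```

```bash
python3 - <<'E'
from h import *
g=k2w([-151,39.5]); status([*g,60])
for n in("side","top"):
    cv2.imwrite(f"pics/{n}2.png",arm.get_image(n)[:,:,::-1])
crop("pics/top2.png",180,180,260,270,6,"pics/t2c.png")
crop("pics/side2.png",210,150,290,220,8,"pics/s2c.png")
E
```

```text
t 4.03 tcp [501.  132.8  63.8] kp [-149.2   39.5] gap 0.427 F [-0.2 -0.4  0.4] Fk [-0.1 -0.5]
toolx [ 0.978 -0.207  0.   ] y [-0.207 -0.978  0.   ] z [ 0. -0. -1.] q [-0.26  0.61 -0.16  2.    0.17  0.55 -2.31]
tool y vs keeper y deg (world ccw) -180.04
need tool mm [-1.8 -0.   3.8]
```

View pics/t2c.png

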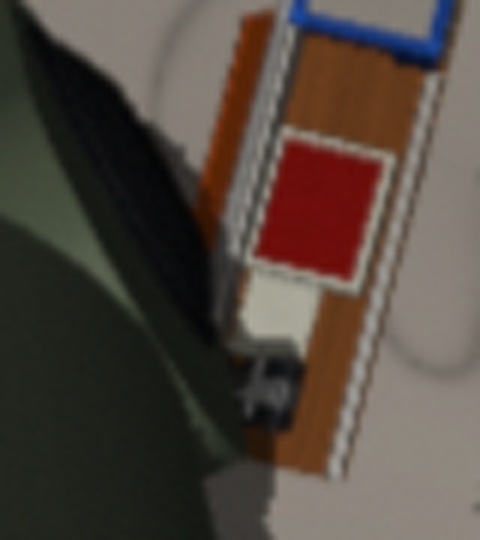

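View pics/s2c.png

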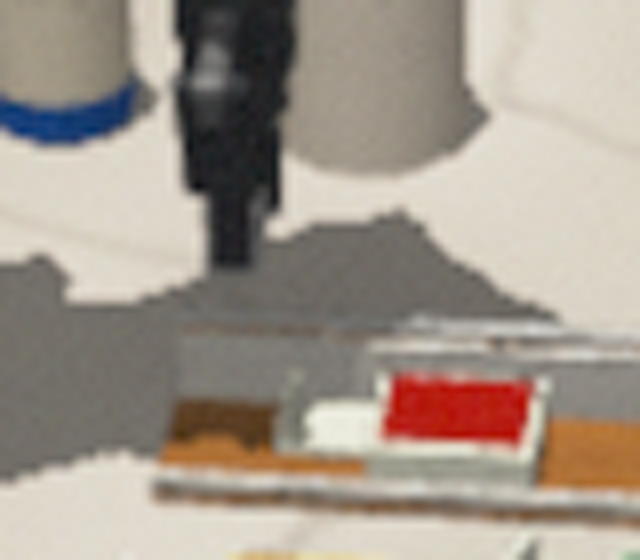

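{"name": "send_rows", "arguments": {
  "targets": [
    [[-2, 0, 12, 0], [0, 0, 12, 0], [0, 0, 12, 0], [0, 0, 10, 0], [0, 0, 3, 0], [0, 0, 0, 0]]
  ]
}}

```text
clock: 4.63
eef_pos: [0.4987, 0.1336, 0.0141]
eef_rot: [3.124, -0.326, -0.001]
ft_force: [-0.1, -0.5, -0.8]
finger_gap: 0.425
```

{"name": "send_rows", "arguments": {
  "targets": [
    [[0, 0, 2, 0], [0, 0, 2, 0], [0, 0, 0, 0]]
  ]
}}

```text
clock: 4.88
eef_pos: [0.499, 0.1337, 0.0105]
eef_rot: [-3.124, 0.326, -0.001]
ft_force: [-0.1, 0.5, -0.5]
finger_gap: 0.426
```

{"name": "send_rows", "arguments": {
  "targets": [
    [[0, 0, 2, 0], [0, 0, 0, 0]]
  ]
}}

```text
clock: 5.05
eef_pos: [0.4988, 0.1337, 0.0083]
eef_rot: [-3.125, 0.326, -0.0]
ft_force: [-0.4, 0.8, -0.4]
finger_gap: 0.429
```

{"name": "send_rows", "arguments": {
  "targets": [
    [[0, 0, 1.5, 0], [0, 0, 0, 0]]
  ]
}}

```text
clock: 5.22
eef_pos: [0.4988, 0.1337, 0.0067]
eef_rot: [3.125, -0.326, -0.0]
ft_force: [-0.7, 0.4, -0.6]
finger_gap: 0.429
```

{"name": "send_rows", "arguments": {
  "targets": [
    [[0, 0, 1.5, 0], [0, 0, 0, 0]]
  ]
}}

```text
clock: 5.38
eef_pos: [0.4987, 0.1337, 0.0051]
eef_rot: [3.125, -0.326, -0.0]
ft_force: [0.9, 0.2, 0.1]
finger_gap: 0.423
```

```bash
python3 - <<'E'
from h import *
status()
for n in("side",):
    cv2.imwrite(f"pics/{n}3.png",arm.get_image(n)[:,:,::-1])
crop("pics/side3.png",210,150,290,220,8,"pics/s3c.png")
E
```

```text
t 5.38 tcp [498.7 133.7   5.1] kp [-151.6   39.9] gap 0.423 F [0.9 0.2 0.1] Fk [0.9 0.4]
toolx [ 0.978 -0.206 -0.   ] y [-0.206 -0.978  0.   ] z [-0. -0. -1.] q [-0.28  0.72 -0.13  2.02  0.2   0.42 -2.34]
tool y vs keeper y deg (world ccw) -180.0
```

View pics/s3c.png

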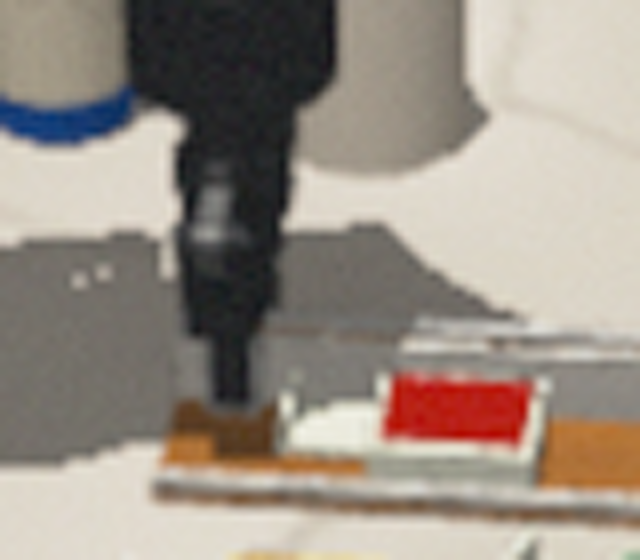

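{"name": "send_rows", "arguments": {
  "targets": [
    [[0, 0, 2, 0], [0, 0, 0, 0]]
  ]
}}

```text
clock: 5.6
eef_pos: [0.4988, 0.1337, 0.0031]
eef_rot: [-3.125, 0.326, 0.0]
ft_force: [-0.3, -0.2, -0.2]
finger_gap: 0.425
```

{"name": "send_rows", "arguments": {
  "targets": [
    [[0, 0, 1.5, 0], [0, 0, 0, 0]]
  ]
}}

```text
clock: 5.77
eef_pos: [0.4989, 0.1337, 0.0028]
eef_rot: [3.124, -0.326, 0.001]
ft_force: [-6.1, -1.3, 27.2]
finger_gap: 0.423
```

{"name": "send_rows", "arguments": {
  "targets": [
    [[0, 0, 1, 0], [0, 0, 0, 0]]
  ]
}}

```text
clock: 5.93
eef_pos: [0.499, 0.1336, 0.0025]
eef_rot: [3.124, -0.326, 0.001]
ft_force: [-11.7, -2.3, 50.2]
finger_gap: 0.426
```

```bash
python3 - <<'E'
from h import *
status()
for n in("side",):
    cv2.imwrite(f"pics/{n}4.png",arm.get_image(n)[:,:,::-1])
crop("pics/side4.png",210,150,290,220,8,"pics/s4c.png")
E
```

```text
t 5.93 tcp [499.  133.6   2.5] kp [-151.3   39.9] gap 0.426 F [-11.7  -2.3  50.2] Fk [-11.   -4.7]
toolx [ 0.978 -0.207  0.001] y [-0.207 -0.978  0.   ] z [ 0.001 -0.    -1.   ] q [-0.28  0.72 -0.12  2.02  0.21  0.42 -2.35]
tool y vs keeper y deg (world ccw) -180.02
```

View pics/s4c.png

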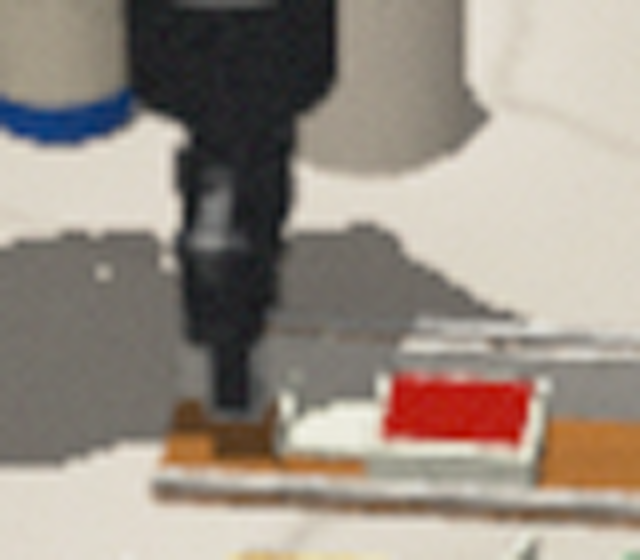

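{"name": "send_rows", "arguments": {
  "targets": [
    [[0, 0, -3, 0], [0, 0, -2.5, 0], [0, 2, 0, 0], [0, 2, 0, 0], [0, 2, 0, 0], [0, 2, 0, 0], [0, 2, 0, 0], [0, 0, 0, 0]]
  ]
}}

```text
clock: 6.65
eef_pos: [0.4967, 0.1241, 0.006]
eef_rot: [-3.124, 0.325, 0.0]
ft_force: [0.3, 5.5, -3.5]
finger_gap: 0.424
```

```bash
python3 - <<'E'
from h import *
status()
E
```

```text
t 6.65 tcp [496.7 124.1   6. ] kp [-151.6   30.1] gap 0.424 F [ 0.3  5.5 -3.5] Fk [-0.9  5.4]
toolx [ 0.979 -0.206 -0.   ] y [-0.206 -0.979 -0.001] z [ 0.     0.001 -1.   ] q [-0.26  0.71 -0.13  2.03  0.21  0.41 -2.33]
tool y vs keeper y deg (world ccw) -179.99
```

{"name": "send_rows", "arguments": {
  "targets": [
    [[0, 1.5, 0, 0], [0, 1.5, 0, 0], [0, 1, 0, 0], [0, 1, 0, 0], [0, 0, 0, 0]]
  ]
}}

```text
clock: 7.07
eef_pos: [0.4957, 0.1193, 0.006]
eef_rot: [-3.124, 0.325, 0.0]
ft_force: [2.2, 5.5, -3.1]
finger_gap: 0.42
```

```bash
python3 - <<'E'
from h import *
status()
for n in("side","top"):
    cv2.imwrite(f"pics/{n}5.png",arm.get_image(n)[:,:,::-1])
crop("pics/side5.png",210,150,340,240,6,"pics/s5c.png")
crop("pics/top5.png",180,140,280,270,4,"pics/t5c.png")
for f in(.3,.4,.45,.5):
    c=[]
    for x in(0,76):
        y=33-66*np.cos(f)-5*np.sin(f)*-1; z=36+66*np.sin(f)+5*np.cos(f)
        y=33-(66*np.cos(f)-5*np.sin(f)*-1*-1) ; c.append([*k2w([x,33-66*np.cos(f)+0*f]),36+66*np.sin(f)])
    print(f,proj("side",np.array(c)/1000).round(1).tolist(),proj("top",np.array(c)/1000).round(1).tolist())
E
```

```text
t 7.07 tcp [495.7 119.3   6. ] kp [-151.6   25.2] gap 0.42 F [ 2.2  5.5 -3.1] Fk [1.1 5.8]
toolx [ 0.979 -0.206 -0.   ] y [-0.206 -0.979 -0.001] z [ 0.     0.001 -1.   ] q [-0.26  0.71 -0.13  2.03  0.21  0.41 -2.32]
tool y vs keeper y deg (world ccw) -179.99
0.3 [[289.7, 198.6], [317.4, 200.1]] [[251.5, 187.6], [259.1, 157.7]]
0.4 [[289.8, 196.3], [317.5, 197.8]] [[250.4, 186.8], [258.1, 156.8]]
0.45 [[289.9, 195.1], [317.6, 196.6]] [[249.8, 186.4], [257.5, 156.3]]
0.5 [[289.9, 193.9], [317.7, 195.4]] [[249.1, 186.0], [256.8, 155.9]]
```

View pics/s5c.png

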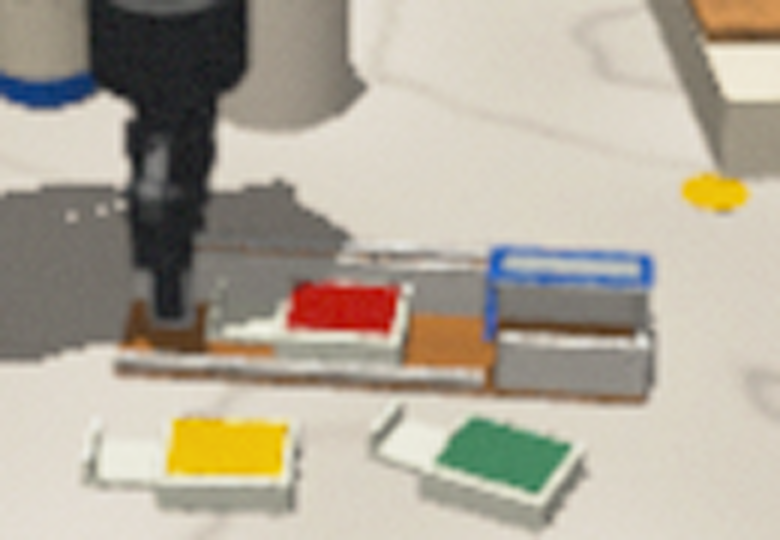

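View pics/t5c.png

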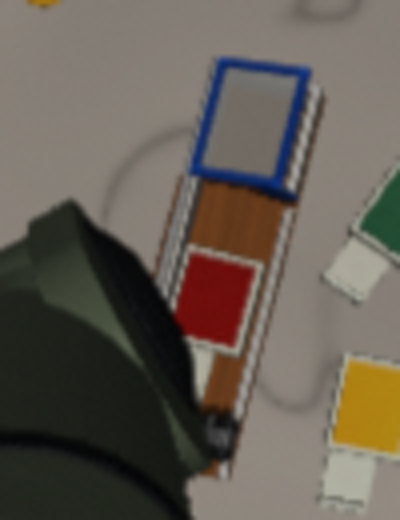

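{"name": "send_rows", "arguments": {
  "targets": [
    [[0, 1, 0, 0], [0, 1, 0, 0], [2, 0, 0, 0], [2, 0, 0, 0], [2, 0, 0, 0], [2, 0, 0, 0], [2, 0, 0, 0], [2, 0, 0, 0], [2, 0, 0, 0], [2, 0, 0, 0], [2, 0, 0, 0], [2, 0, 0, 0], [2, 0, 0, 0], [2, 0, 0, 0], [0, 0, 0, 0]]
  ]
}}

```text
clock: 8.42
eef_pos: [0.5191, 0.112, 0.0063]
eef_rot: [-3.125, 0.326, -0.0]
ft_force: [-0.3, 4.7, 2.5]
finger_gap: 0.424
```

```bash
python3 - <<'E'
from h import *
status()
for n in("side","top"):
    cv2.imwrite(f"pics/{n}6.png",arm.get_image(n)[:,:,::-1])
crop("pics/side6.png",210,150,340,240,6,"pics/s6c.png")
crop("pics/top6.png",180,140,280,270,4,"pics/t6c.png")
E
```

```text
t 8.42 tcp [519.1 112.    6.3] kp [-127.1   22.9] gap 0.424 F [-0.3  4.7  2.5] Fk [-1.3  4.6]
toolx [ 0.978 -0.207  0.   ] y [-0.207 -0.978 -0.   ] z [ 0.  0. -1.] q [-0.22  0.73 -0.14  1.98  0.21  0.45 -2.29]
tool y vs keeper y deg (world ccw) -180.02
```

View pics/s6c.png

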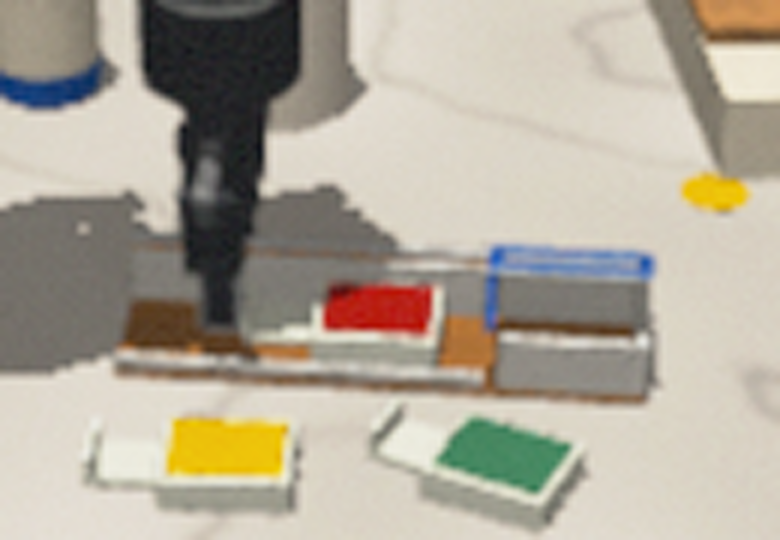

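View pics/t6c.png

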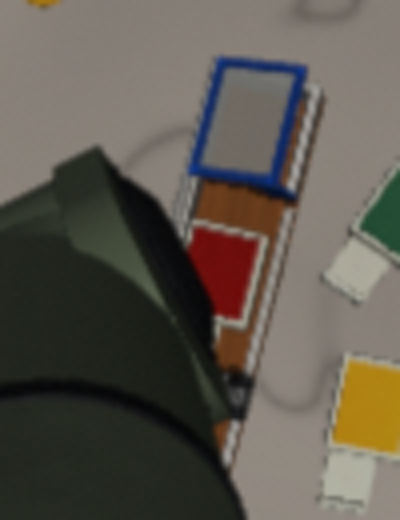

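{"name": "send_rows", "arguments": {
  "targets": [
    [[3, 0, 0, 0], [3, 0, 0, 0], [3, 0, 0, 0], [3, 0, 0, 0], [3, 0, 0, 0], [3, 0, 0, 0], [0, 0, 0, 0]]
  ]
}}

```text
clock: 9.1
eef_pos: [0.5367, 0.1083, 0.0063]
eef_rot: [-3.125, 0.326, -0.0]
ft_force: [-0.6, 4.3, 1.0]
finger_gap: 0.426
```

```bash
cat > chk.py <<'E'
import sys
from meas import *
def chk(i):
    status()
    for n in("side","top"):
        cv2.imwrite(f"pics/{n}{i}.png",arm.get_image(n)[:,:,::-1])
    crop(f"pics/side{i}.png",210,150,340,240,6,f"pics/s{i}c.png")
    crop(f"pics/top{i}.png",180,140,280,270,4,f"pics/t{i}c.png")
    S=cv2.imread(f"pics/side{i}.png")
    for k in("red","blue"):
        try:
            q,a,_=quad("side",S,k,(215,175,335,245)); X=onz("side",q,.024)[:,:2]*1000
            print(k,q.round(1).tolist(),((X-KT)@KR).round(1).tolist() if k=="red" else "")
        except Exception as e: print(k,e)
chk(sys.argv[1])
E
python3 chk.py 7
```

```text
t 9.1 tcp [536.7 108.3   6.3] kp [-109.2   22.9] gap 0.426 F [-0.6  4.3  1. ] Fk [-1.5  4.1]
toolx [ 0.978 -0.206  0.   ] y [-0.206 -0.978 -0.   ] z [ 0.  0. -1.] q [-0.2   0.74 -0.14  1.94  0.21  0.48 -2.27]
tool y vs keeper y deg (world ccw) -180.01
red [[287.4, 198.7], [286.7, 205.3], [269.8, 204.1], [271.3, 197.7]] [[-8.4, 17.0], [-8.4, -17.0], [-56.2, -15.4], [-54.9, 17.8]]
blue [[293.1, 191.1], [293.7, 192.7], [290.9, 202.8], [291.3, 192.8]]
```

View pics/s7c.png

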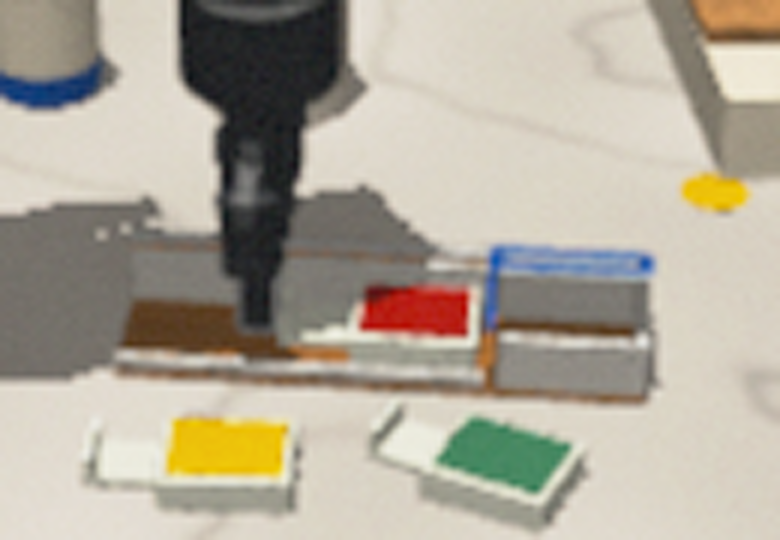

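View pics/t7c.png

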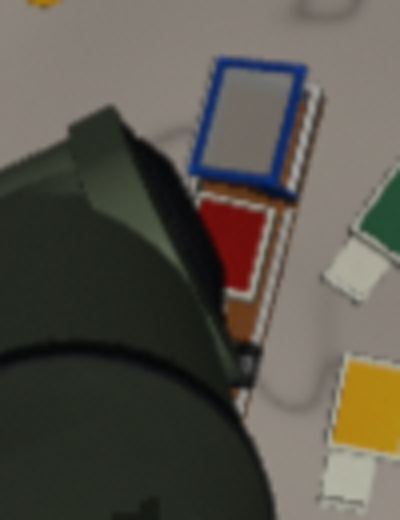

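{"name": "send_rows", "arguments": {
  "targets": [
    [[3, 0, 0, 0], [3, 0, 0, 0], [3, 0, 0, 0], [3, 0, 0, 0], [3, 0, 0, 0], [3, 0, 0, 0], [3, 0, 0, 0], [3, 0, 0, 0], [3, 0, 0, 0], [3, 0, 0, 0], [0, 0, 0, 0]]
  ]
}}

```text
clock: 10.12
eef_pos: [0.5659, 0.1021, 0.0063]
eef_rot: [-3.125, 0.326, 0.0]
ft_force: [-0.1, 3.7, 0.7]
finger_gap: 0.428
```

```bash
python3 chk.py 8
```

```text
t 10.12 tcp [565.9 102.1   6.3] kp [-79.3  22.9] gap 0.428 F [-0.1  3.7  0.7] Fk [-0.9  3.6]
toolx [ 0.978 -0.206 -0.   ] y [-0.206 -0.978 -0.   ] z [-0.  0. -1.] q [-0.18  0.77 -0.15  1.86  0.21  0.53 -2.24]
tool y vs keeper y deg (world ccw) -180.01
red [[281.3, 198.4], [289.8, 198.3], [291.8, 205.2], [281.1, 205.1]] [[-26.0, 16.6], [-1.7, 19.7], [5.9, -15.0], [-24.2, -17.3]]
blue [[291.7, 195.7], [292.1, 202.1], [291.3, 203.2], [290.9, 196.3]]
```

View pics/s8c.png

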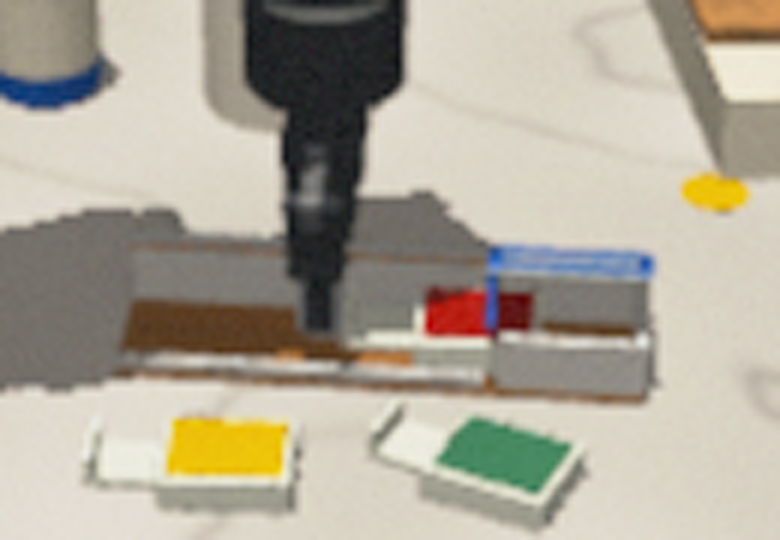

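View pics/t8c.png

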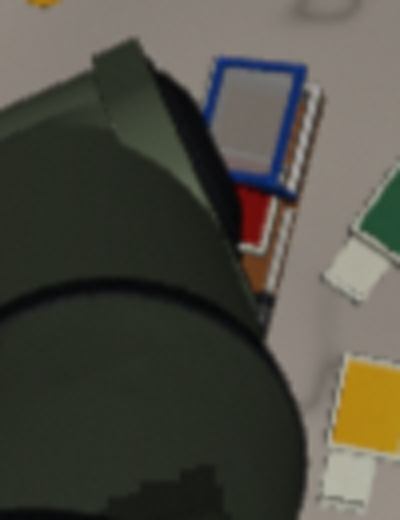

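{"name": "send_rows", "arguments": {
  "targets": [
    [[3, 0, 0, 0], [3, 0, 0, 0], [3, 0, 0, 0], [3, 0, 0, 0], [3, 0, 0, 0], [3, 0, 0, 0], [3, 0, 0, 0], [3, 0, 0, 0], [3, 0, 0, 0], [3, 0, 0, 0], [0, 0, 0, 0]]
  ]
}}

```text
clock: 11.13
eef_pos: [0.5952, 0.096, 0.0063]
eef_rot: [3.125, -0.326, -0.0]
ft_force: [-0.9, 4.9, 1.4]
finger_gap: 0.425
```

```bash
python3 chk.py 9
```

```text
t 11.13 tcp [595.2  96.    6.3] kp [-49.4  22.9] gap 0.425 F [-0.9  4.9  1.4] Fk [-1.9  4.6]
toolx [ 0.978 -0.206 -0.   ] y [-0.206 -0.978  0.   ] z [-0. -0. -1.] q [-0.15  0.8  -0.16  1.78  0.2   0.58 -2.21]
tool y vs keeper y deg (world ccw) -180.01
red [[292.9, 198.9], [307.9, 199.6], [308.3, 204.3], [292.9, 204.2]] [[7.4, 17.3], [50.3, 18.2], [52.0, -6.1], [8.8, -9.7]]
blue [[291.7, 195.6], [292.1, 203.3], [291.4, 203.3], [290.9, 196.4]]
```

View pics/s9c.png

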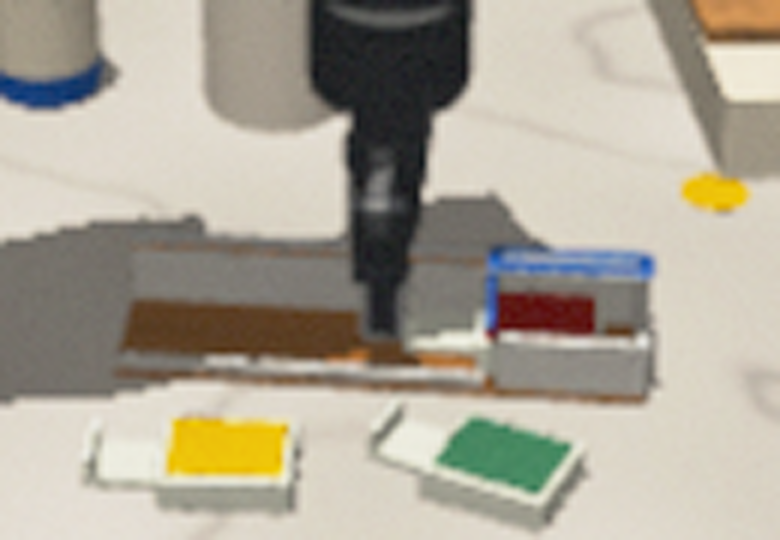

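{"name": "send_rows", "arguments": {
  "targets": [
    [[2, 0, 0, 0], [2, 0, 0, 0], [2, 0, 0, 0], [2, 0, 0, 0], [2, 0, 0, 0], [1, 0, 0, 0], [0, 0, 0, 0]]
  ]
}}

```text
clock: 11.82
eef_pos: [0.6056, 0.0938, 0.0062]
eef_rot: [3.125, -0.326, -0.001]
ft_force: [-0.6, 4.5, 2.0]
finger_gap: 0.423
```

{"name": "send_rows", "arguments": {
  "targets": [
    [[1, 0, 0, 0], [0, 0, 0, 0]]
  ]
}}

```text
clock: 11.98
eef_pos: [0.6065, 0.0936, 0.0062]
eef_rot: [3.125, -0.326, -0.001]
ft_force: [-0.7, 5.0, 1.8]
finger_gap: 0.421
```

{"name": "send_rows", "arguments": {
  "targets": [
    [[1, 0, 0, 0], [0, 0, 0, 0]]
  ]
}}

```text
clock: 12.15
eef_pos: [0.6075, 0.0934, 0.0062]
eef_rot: [3.125, -0.325, -0.001]
ft_force: [-2.1, 4.7, 1.4]
finger_gap: 0.43
```

{"name": "send_rows", "arguments": {
  "targets": [
    [[1, 0, 0, 0], [0, 0, 0, 0]]
  ]
}}

```text
clock: 12.32
eef_pos: [0.6085, 0.0932, 0.0062]
eef_rot: [3.125, -0.326, -0.001]
ft_force: [-2.1, 4.9, 2.0]
finger_gap: 0.427
```

{"name": "send_rows", "arguments": {
  "targets": [
    [[1, 0, 0, 0], [0, 0, 0, 0]]
  ]
}}

```text
clock: 12.48
eef_pos: [0.6094, 0.093, 0.0062]
eef_rot: [3.125, -0.325, -0.001]
ft_force: [-2.1, 5.4, 1.9]
finger_gap: 0.425
```

{"name": "send_rows", "arguments": {
  "targets": [
    [[0.5, 0, 0, 0], [0, 0, 0, 0]]
  ]
}}

```text
clock: 12.65
eef_pos: [0.6097, 0.0929, 0.0062]
eef_rot: [3.125, -0.326, -0.001]
ft_force: [-3.8, 5.5, 1.9]
finger_gap: 0.427
```

```bash
python3 chk.py 10
```

```text
t 12.65 tcp [609.7  92.9   6.2] kp [-34.5  22.9] gap 0.427 F [-3.8  5.5  1.9] Fk [-4.8  4.6]
toolx [ 0.979 -0.206 -0.001] y [-0.206 -0.979  0.   ] z [-0.001  0.    -1.   ] q [-0.14  0.81 -0.16  1.75  0.2   0.6  -2.2 ]
tool y vs keeper y deg (world ccw) -180.0
red [[296.6, 199.3], [313.4, 200.2], [313.4, 204.8], [296.4, 203.8]] [[17.8, 16.3], [66.1, 16.5], [66.5, -7.2], [18.6, -6.8]]
blue [[291.2, 192.4], [292.9, 191.2], [305.8, 194.2], [291.6, 193.8]]
```

View pics/s10c.png

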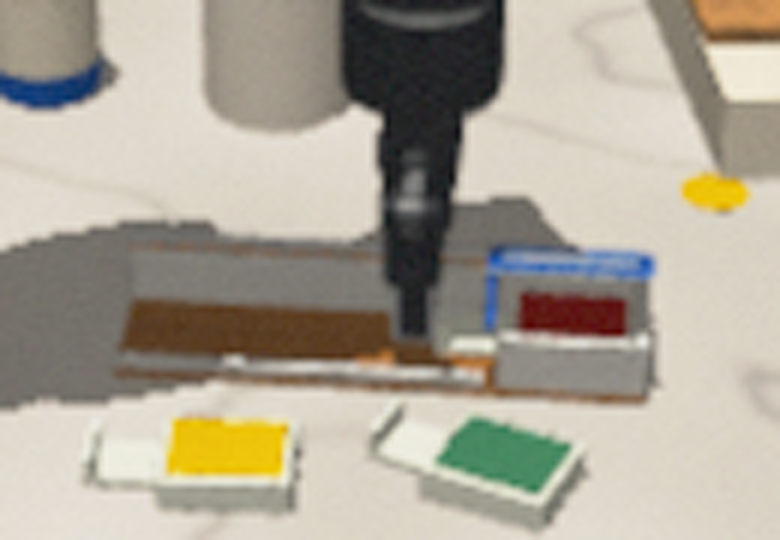

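{"name": "send_rows", "arguments": {
  "targets": [
    [[0.5, 0, 0, 0], [0, 0, 0, 0]]
  ]
}}

```text
clock: 12.92
eef_pos: [0.6098, 0.0929, 0.0062]
eef_rot: [3.124, -0.325, -0.003]
ft_force: [-5.6, 5.8, 4.9]
finger_gap: 0.425
```

{"name": "send_rows", "arguments": {
  "targets": [
    [[0.5, 0, 0, 0], [0, 0, 0, 0]]
  ]
}}

```text
clock: 13.08
eef_pos: [0.6099, 0.0929, 0.0062]
eef_rot: [3.124, -0.325, -0.004]
ft_force: [-8.7, 5.8, 7.6]
finger_gap: 0.428
```

{"name": "send_rows", "arguments": {
  "targets": [
    [[-2, 0, 0, 0], [-2, 0, 0, 0], [-1, 0, 0, 0], [0, -2, 0, 0], [0, -2, 0, 0], [0, -2, 0, 0], [0, -2, 0, 0], [0, -2, 0, 0], [0, -2, 0, 0], [0, -2, 0, 0], [0, -2, 0, 0], [0, -1, 0, 0], [0, 0, 0, 0]]
  ]
}}

```text
clock: 14.17
eef_pos: [0.6097, 0.1103, 0.0062]
eef_rot: [3.124, -0.326, -0.0]
ft_force: [-0.1, -0.5, -0.1]
finger_gap: 0.423
```

```bash
python3 chk.py 11
```

```text
t 14.17 tcp [609.7 110.3   6.2] kp [-38.1  39.9] gap 0.423 F [-0.1 -0.5 -0.1] Fk [ 0.  -0.5]
toolx [ 0.979 -0.206 -0.   ] y [-0.206 -0.979  0.   ] z [-0. -0. -1.] q [-0.17  0.81 -0.16  1.74  0.2   0.61 -2.22]
tool y vs keeper y deg (world ccw) -180.0
red max() iterable argument is empty
blue [[291.6, 193.2], [316.9, 192.7], [317.6, 204.9], [291.9, 204.1]]
```

View pics/s11c.png

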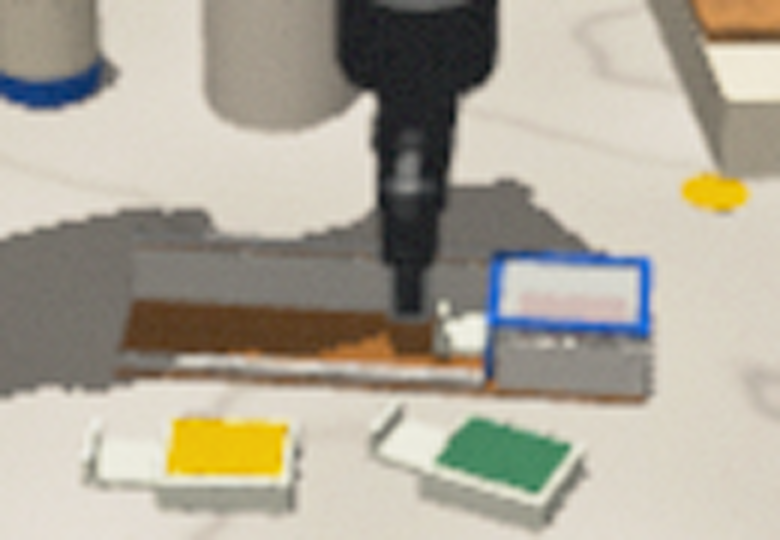

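{"name": "send_rows", "arguments": {
  "targets": [
    [[0, 0, -6, 0], [0, 0, -12, 0], [0, 0, -15, 0], [0, 0, -15, 0], [0, 0, -15, 0], [0, 0, -15, 0], [0, 0, -15, 0], [-5, 0, -15, 0], [-10, 0, -15, 0], [-10, 0, -15, 0], [-10, 0, -10, 0], [0, 0, 0, 0], [0, 0, 0, 0], [0, 0, 0, 0], [0, 0, 0, 0]]
  ]
}}

```text
clock: 15.52
eef_pos: [0.5758, 0.1172, 0.1539]
eef_rot: [3.124, -0.326, -0.001]
ft_force: [0.6, -0.7, -0.3]
finger_gap: 0.423
```

```bash
python3 chk.py 12; python3 - <<'E'
from h import *
for n,b in(("side","12"),):
    pass
# expected rear top edge of plate if home: x=-24, z=20, y 1+(-8..22)
for x in(-24,-28):
    print(x,proj("side",np.array([[*k2w([x,y]),20] for y in(-7,23)])/1000).round(1).tolist(),proj("top",np.array([[*k2w([x,y]),20] for y in(-7,23)])/1000).round(1).tolist())
E
```

```text
t 15.52 tcp [575.8 117.2 153.9] kp [-72.8  39.6] gap 0.423 F [ 0.6 -0.7 -0.3] Fk [ 0.8 -0.5]
toolx [ 0.978 -0.207 -0.001] y [-0.207 -0.978  0.   ] z [-0.001 -0.    -1.   ] q [-0.16  0.56 -0.2   1.77  0.14  0.83 -2.21]
tool y vs keeper y deg (world ccw) -180.03
red max() iterable argument is empty
blue [[292.2, 191.6], [317.2, 192.8], [317.4, 205.2], [291.7, 203.9]] 
-24 [[281.4, 204.2], [282.1, 198.4]] [[240.9, 197.5], [229.2, 194.7]]
-28 [[280.0, 204.1], [280.8, 198.4]] [[240.5, 199.0], [228.8, 196.2]]
```

View pics/s12c.png

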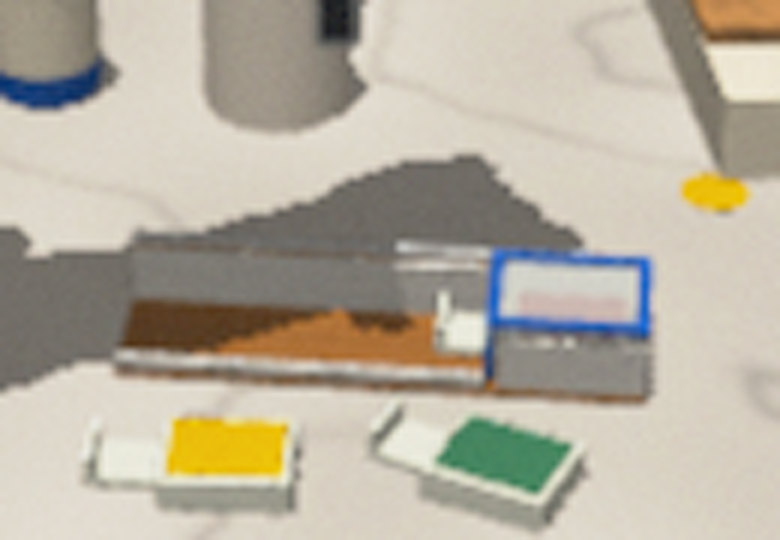

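View pics/top12.png

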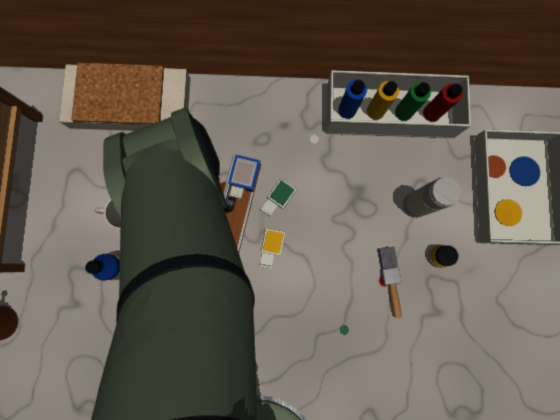

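```bash
python3 - <<'E'
from station import arm
print(arm.hand_in())
E
```

```text
the job is handed in; nothing more can be done
None
```

I put the red pan away in its keeper with the flap shut behind it, and handed the job in at about 15.6 s of the 43 s allowed. No verdict was reported.

- **Pressing:** one fingertip held the orange paddle in. I estimated the flap angle at about 0.43–0.44 rad from the pictures and the finger position, with a sideways force of roughly 4–6 N.
- **Pushing:** the other fingertip pushed the plate along the runway until it stopped firmly. The push force rose from about 2 to 9 N with no further travel.
- **Release:** I backed off about 5 mm, let the flap down slowly on the fingertip, and lifted clear.

**Last checks:**
- **Flap:** the blue frame's corners are back at their starting pixels to within about 1 px, so the flap is shut.
- **Pan:** the push plate's rear face is at about keeper x -24 to -25, where -24 is fully home. The pan looks flat.
- **Other things on the bench:** all that could be seen look unmoved. The arm hides part of the top view, including most of the mug.
- **Robot:** the measured force was near zero and the fingertips were about 150 mm up.

**Disagreements and one hard contact:**
- **Cameras:** the side camera read keeper x about 3.5 mm higher than the top camera. I used the top camera for the keeper's pose, and the pan stopped within 1 mm of where that predicted.
- **Floor contact:** when I felt for the runway floor, one fingertip pressed on it with about 50 N. That is under the 120 N wrist limit. It was a fingertip, not the gripper's body, so the 40 N body limit should not apply.

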